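# Finish the pinwheel layer on the mini pallet

## Robot

A 6-joint arm with a two-finger parallel gripper is mounted at the origin on the work surface. World frame = base frame: x ahead of the robot, y to its left, z up, the work surface at z = 0. Lengths are in m, angles in degrees, forces in N, time in s.
With the tool pointing down it reaches from about 0.325 to 0.9 m from the base axis. Payload 6.1 kg.
Tool frame: the origin (TCP) lies between the finger pads; the fingertips stand ahead of it and the grasp point (between the pads) lies 6 mm ahead of it (env.tip_extent is the z of the fingertips in the tool frame, in m); z points along the fingers, y is the line along which they close (so a half turn about z gives the same grasp; the last joint's range is limited). The gripper opens to 87 mm and grips with 3 to 60 N. Pads are 19 mm wide; open, the fingers measure 117 mm over their backs; the gripper's body (75 mm by 190 mm) begins 51 mm behind the grasp point.
Start: joints at [-83.085, 12.628, 87.462, -0, 79.91, -7.225], TCP at [0.153, -0.606, 0.248] pointing down, gripper open.
Joint ranges: [-170.65, 170.65], [-52.31, 119.04], [5.05, 147.46], [-71.25, 251.25], [11.57, 151.72], [-153.62, 153.62]. Speed limits (degrees/s): [147.25, 147.25, 172.46, 180, 180, 180].

## Interface

Orientations are given as a 3x3 rotation matrix whose columns are the frame's x, y, z axes.
In Python, from rig import monitor, grab_frame, camera_params, env, spot_in gives the robot as it stands. The module is installed in compiled form; this text tells all that it offers.
- The arm moves only by the tool step_arm, never from a script. Its argument "moves" is one flat list of numbers, 4 for each row, row after row: the shift along the world's x, y, z in m, then the turn about the world's z in degrees. In form: [dx, dy, dz, twist, dx, dy, dz, twist, ...]. A call has 1 to 10 rows; each row is the pose to reach, as a shift and turn from the pose commanded when the call began; what a row does not reach only later rows make up. A row lasts 1/8 s, in which the tool goes at most 62.5 mm and 10.7 degrees, less where a joint would pass 70% of its speed; a pose out of reach is approached as far as the arm can. A call with a gripper value outside its range is refused whole. "grip" is the closure, from 0 (fully open) to 1 (shut), set as the call begins (left out, the last holds). The fingers move at their own pace and stop on an object; "squeeze" is the grip in N (left out, the last holds). Time passes only in rows, so rows that repeat a pose let the fingers close. It gives the time, the measured TCP pose, the force, the opening and the grip force at its end, in the units of the state.
- monitor.get_obs(): the state, without advancing time (a new reading comes with each control period).
- grab_frame(name): name is "scene" or "top" or "wrist"; returns the picture (384x512x3 uint8, red, green, blue); there is no depth.
- camera_params(name): a dict with "camera_matrix" (3x3 intrinsics, pixels), "D" ([k1, k2, p1, p2, k3] as OpenCV has them; the pictures are not rectified), "rvec" (rotation vector, rad) and "tvec" (3), from world to camera coordinates, as OpenCV has them. Camera axes: x right, y down, z forward; pixel columns grow to the right and rows downward; lengths in m; the calibration is good to about 2 mm. A picture is of the moment at which its call begins: read the wrist's pose just before it. camera_params takes no time and is no camera call; for the wrist camera it gives the pose at the moment of the call.
- env.hand_in(): hands the job in; it is judged then, once.
Trained networks look in the newest picture that a camera, given by its name, has taken for a name from the list of things; names that differ only in an ending like _2 or _b are one class to them, and where a whole thing is asked for, a point or a joint stands for the part that bears it (a point fixed in the world has none). Each returns a list of dicts, best first, with "score" (0 to 1); they miss things now and then, are a little off and sometimes report something else, mostly with a low value. They report only what shows in the picture. A call takes as long as a camera call. They do not tell look-alikes from the thing itself.
- spot_in(camera, name): "rect" ([centre column, centre row, width, height] in pixels, round what is visible of it).
The state is a dict: "t": time; "joint_pos": joint angles; "qvel": joint speeds; "joint_efforts": joint torques, N m; "tcp_pos": TCP position; "tcp_rot": TCP orientation; "force": force on the tool from outside, world axes, zero at the start; "wrist_torque": the same for the moment, N m; "width": opening from 0.0 (shut) to 1.0 (fully open); "grip_force": force on a finger pad.
Only numpy, scipy, OpenCV 4.12 (cv2) and the standard library are available. Lean on these libraries where they do the work, as an engineer would, in place of code of your own. Each camera call takes 0.05 s, during which the arm holds its last target. There are 200 camera calls.

## Task

Half of the interlocking carton layer is already stuck down on the small brown wooden pallet. Finish it with the two loose red-sleeved cartons: stand one upright in each of the two white outlines, its length along the outline, either carton in either outline, and let go of both. They hold glass ampoules, so set them down rather than drop them (the green-sleeved cartons are another product).

Things in the scene. Friction and masses are not known exactly. Their poses are not given: they have to be found in the camera images.
- carton_1_mid (a point): Loose kraft carton, red sleeved ends, red carry handle, about 0.22 kg. Box 100 (own x) x 50 (own y) x 45 mm high. Rigid arched handle over the lid's middle, along x: grip bar 48 x 16 (own y) x 18 mm high, 62 to 80 mm above the underside; pinch its 16 mm width from above. Point: the carton's centre, 40 mm above its underside; the bar's middle is 31 mm straight above it. z up.
- carton_2_mid (a point): The second red carton, exactly like the first in shape, size, handle and the place of its point (centre, 40 mm above the underside, bar's middle 31 mm above it; length along own x). Both stand on the green table beside two cartons of the same shape with dark green sleeves and handles.
- place_1 (a point): Centre, at deck height, of an empty place on the fixed brown wooden pallet (200 x 200 mm, deck 24 mm above the table). A white outline just outside the 100 x 50 mm footprint marks it. Axes: the pallet's, z up; the carton's length goes along y. Two fixed red cartons, same shape, 80 mm high, cover the pallet's other half; neighbours stand 10 mm apart.
- place_2 (a point): Centre, at deck height, of the other empty place on the pallet, with a like white outline, at right angles to place 1: here the carton's length goes along this point's x axis. Axes: the pallet's, z up. From place 1 it lies 25 mm towards -x and 85 mm towards +y.
Mind the look-alikes: they are no part of the job. What is shaped like the part that bears carton_2_mid but pink or turquoise is not meant.

How it is judged (in metres and radians):
At the end, for the whole second after the job is handed in: One red carton stands at rest in each outline, released: centre within 15 mm of the place's centre, length within 10 degrees of the outline's, upright within 8 degrees, standing on the deck (height within 8 mm) (((horizontal distance between carton_1_mid and place_1 below 0.015 m and z of carton_1_mid in the frame of place_1 between 0.032 and 0.048 m and angle between the x axis of carton_1_mid and the y axis of place_1, either way round below 0.18 rad and horizontal distance between carton_2_mid and place_2 below 0.015 m and z of carton_2_mid in the frame of place_2 between 0.032 and 0.048 m and angle between the x axis of carton_2_mid and the x axis of place_2, either way round below 0.18 rad) or (horizontal distance between carton_1_mid and place_2 below 0.015 m and z of carton_1_mid in the frame of place_2 between 0.032 and 0.048 m and angle between the x axis of carton_1_mid and the x axis of place_2, either way round below 0.18 rad and horizontal distance between carton_2_mid and place_1 below 0.015 m and z of carton_2_mid in the frame of place_1 between 0.032 and 0.048 m and angle between the x axis of carton_2_mid and the y axis of place_1, either way round below 0.18 rad)) and angle between each of carton_1_mid, carton_2_mid's own z axis and vertical below 0.15 rad and linear speed of each of carton_1, carton_2 below 0.02 m/s); the robot touches nothing.
It fails at once if a red carton is dropped (falls freely by more than about 30 mm) (contact force between the fingers and carton_1 below 0.05 N and linear speed of carton_1 above 0.75 m/s).
It fails at once if a red carton is dropped (falls freely by more than about 30 mm) (contact force between the fingers and carton_2 below 0.05 N and linear speed of carton_2 above 0.75 m/s).
It also fails if it takes over 58 s, if anything falls off the work surface, if the arm or the gripper's body presses on something with over 40 N, if the wrist force passes 120 N, or if a joint passes its speed limit or range.

## Working session

There is one attempt and no reset: what is moved stays moved. The work goes in short steps, Python scripts to look and compute and a tool call to move; the robot and the scene stay as the last step left them, time stands still between calls to the robot, and variables do not carry over. Pictures are saved under pics/ and viewed, at most 10 in all, crops included, and the job is handed in when it is done.

Besides the shell and the picture viewer there is one more tool, called by a JSON object that holds its "fn" and its "kwargs", one argument or row to a line. step_arm: Moves the arm, as the interface text tells. Its arguments: {"type":"object","properties":{"moves":{"type":"array"},"grip":{"type":"number"},"squeeze":{"type":"number"}},"required":["moves"]}

```bash
mkdir -p pics; cat > h.py <<'E'
import numpy as np, cv2
from rig import monitor, grab_frame, camera_params, env, spot_in
def save(n,f): cv2.imwrite('pics/'+f,n[:,:,::-1])
def ray(cp,px):
    K=np.array(cp["camera_matrix"],float);D=np.array(cp["D"],float)
    R=cv2.Rodrigues(np.array(cp["rvec"],float))[0];t=np.array(cp["tvec"],float).ravel()
    u=cv2.undistortPoints(np.array(px,float).reshape(-1,1,2),K,D).reshape(-1,2)
    return -R.T@t,np.c_[u,np.ones(len(u))]@R
def onz(cp,px,z):
    c,d=ray(cp,px); s=(z-c[2])/d[:,2]; return (c+d*s[:,None])[:,:2]
def proj(cp,P):
    return cv2.projectPoints(np.array(P,float).reshape(-1,1,3),np.array(cp["rvec"],float),np.array(cp["tvec"],float),np.array(cp["camera_matrix"],float),np.array(cp["D"],float))[0].reshape(-1,2)
E
python3 - <<'E'
from h import *
a=grab_frame("top");b=grab_frame("scene")
np.save('top.npy',a)
save(a,'top0.png');save(b,'scene0.png')
for c in("top",):
  cp=camera_params(c);print(ray(cp,[[256,192]]),cp["camera_matrix"])
print(env.tip_extent, monitor.get_obs()["t"])
for d in spot_in("top","carton_1_mid"):print(d)
E
```

```text
(array([0.36910971, 0.10453889, 1.31165139]), array([[ 0.13251824, -0.00332946, -0.99141264]])) [[414.45315317   0.         257.02323552]
 [  0.         414.45315317 200.93785621]
 [  0.           0.           1.        ]]
0.025 0.1
{'rect': [202.4, 172.9, 24.4, 34.5], 'score': 0.93}
```

View pics/top0.png

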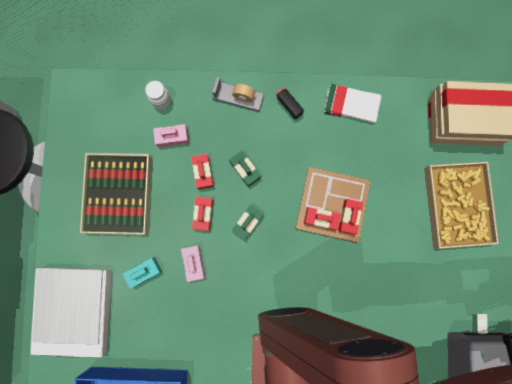

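View pics/scene0.png

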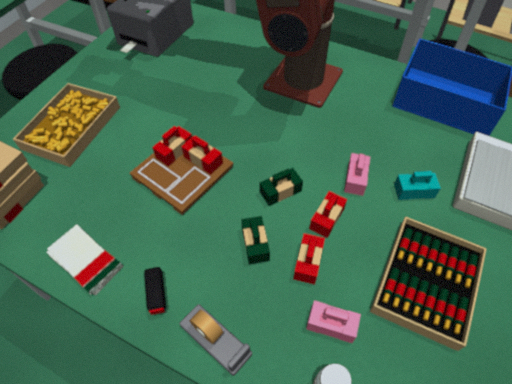

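Top picture: the red-sleeved cartons are at (202,172) and (202,213). The look-alikes are green-sleeved at (245,169) and (248,222), pink at (171,134) and (192,263), and turquoise at (141,272), with two fixed red cartons on the pallet at (322,218) and (352,216). The pallet is at about (334,205), with empty outlines at about (319,190) and (346,188). I choose the two loose red ones and check them in a crop.

```bash
cat > m.py <<'E'
from h import *
from scipy.optimize import minimize
a=np.load('top.npy');cp=camera_params("top")
hsv=cv2.cvtColor(a,cv2.COLOR_RGB2HSV).astype(int);H,S,V=hsv[...,0],hsv[...,1],hsv[...,2]
fg=(((H<28)|(H>165))&(S>70)&(V>70)).astype(np.uint8)   # red / kraft / brown
S_=6
def comp(x,y,w):
    m=np.zeros_like(fg);m[y-w:y+w,x-w:x+w]=fg[y-w:y+w,x-w:x+w]
    n,l,st,_=cv2.connectedComponentsWithStats(m);k=1+st[1:,4].argmax();return (l==k)
def rectpts(c,th,lx,ly,z):
    R=np.array([[np.cos(th),-np.sin(th)],[np.sin(th),np.cos(th)]])
    return [np.r_[np.array(c)+R@np.array([sx*lx/2,sy*ly/2]),z] for sx,sy in((1,1),(1,-1),(-1,-1),(-1,1))]
def sil(parts):
    im=np.zeros((384*4,512*4),np.uint8)
    for P in parts:
        h=cv2.convexHull(((proj(cp,P)+.5)*4).astype(np.int32));cv2.fillConvexPoly(im,h,255)
    return cv2.resize(im,(512,384),interpolation=cv2.INTER_AREA)/255.
def carton(p,z0=0):
    c,th=p[:2],p[2]
    return [rectpts(c,th,.1,.05,z0)+rectpts(c,th,.1,.05,z0+.045),rectpts(c,th,.048,.016,z0+.045)+rectpts(c,th,.048,.016,z0+.08)]
def pallet(p):
    return [rectpts(p[:2],p[2],.2,.2,0)+rectpts(p[:2],p[2],.2,.2,.024)]
def fit(m,f,p0):
    m=m.astype(float)
    g=lambda q:np.abs(sil(f([q[0],q[1],q[2]/10]))-m).sum()
    s=np.array([p0[0],p0[1],p0[2]*10])
    r=min((minimize(g,s+[0,0,d],method='Nelder-Mead',options=dict(initial_simplex=s+[0,0,d]+np.array([[0,0,0],[.01,0,0],[0,.01,0],[0,0,1.5]]))) for d in(-1,1)),key=lambda r:r.fun)
    return [r.x[0],r.x[1],r.x[2]/10],r.fun,m.sum()
if __name__=="__main__":
    big=cv2.resize(a[145:250,175:375],None,fx=4,fy=4,interpolation=cv2.INTER_CUBIC)
    res={}
    for n,(x,y),w,f,z in(("A",(202,172),21,carton,.03),("B",(202,213),21,carton,.03),("pallet",(334,205),45,pallet,.024)):
        m=comp(x,y,w);mm=m
        if n=="pallet":
            mm=cv2.morphologyEx(m.astype(np.uint8),cv2.MORPH_CLOSE,np.ones((9,9)))>0
        r=cv2.minAreaRect(np.argwhere(mm)[:,::-1].astype(np.float32))
        b=onz(cp,cv2.boxPoints(r),z);c=b.mean(0);e=max((b[1]-b[0],b[2]-b[1]),key=np.linalg.norm)
        q=fit(mm,f,[*c,np.arctan2(e[1],e[0])]);res[n]=q[0]
        print(n,np.round(q[0][:2],4),'deg',round(np.degrees(q[0][2]),1),'mism',round(q[1]),q[2])
        for P in f(q[0]):
            h=cv2.convexHull((((proj(cp,P)-[175,145]+.5)*4)).astype(np.int32));cv2.polylines(big,[h],True,(0,255,255),1)
    np.save('res.npy',res,allow_pickle=True)
    save(big,'crop1.png')
E
python3 m.py
```

```text
A [0.6033 0.2721] deg -168.0 mism 176 444.0
B [0.4701 0.2663] deg -4.3 mism 178 460.0
pallet [ 0.5098 -0.1432] deg -101.4 mism 814 3313.0
```

View pics/crop1.png

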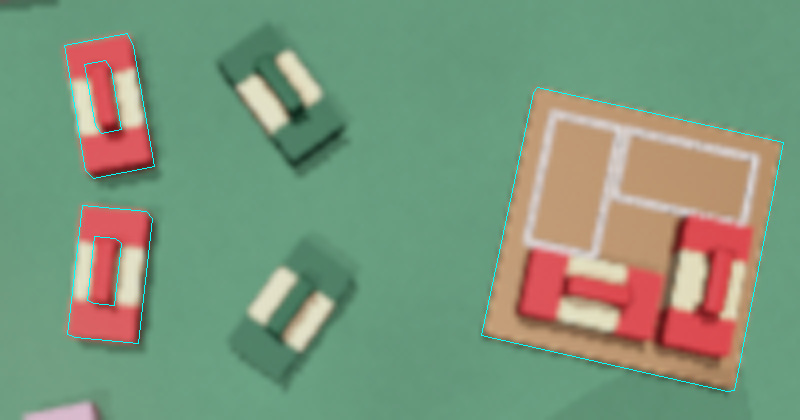

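The crop confirms two loose red cartons, with the fit lines on them: A (upper) at (110,105) and B (lower) at (110,275). The left outline is at (573,183) (place_2) and the right one at (685,175) (place_1). Next I check the outlines and the tool yaw, then move.

```bash
python3 - <<'E'
from h import *
cp=camera_params("top");p=np.array([.5098,-.1432]);t=np.radians(-11.4)
R=np.array([[np.cos(t),-np.sin(t)],[np.sin(t),np.cos(t)]])
for n,c,l,px in(("1",(.055,-.03),(.05,.1),(685,175)),("2",(.03,.055),(.1,.05),(573,183))):
    w=p+R@np.array(c);print(n,w.round(4),(proj(cp,[*w,.024])[0]-[175,145]+.5)*4,'seen',onz(cp,[np.array(px)/4-.5+[175,145]],.024))
o=monitor.get_obs();print(np.round(o["tcp_rot"],3),o["tcp_pos"],o["t"])
w=camera_params("wrist");c,d=ray(w,[[256,192]]);print('wristcam',c,d,w["camera_matrix"][0][0])
E
```

```text
1 [ 0.5578 -0.1835] [686.62372946 178.20625661] seen [[ 0.56030254 -0.1821938 ]]
2 [ 0.5501 -0.0952] [574.93366474 185.05846654] seen [[ 0.55167278 -0.09367875]]
[[ 0.97   0.244 -0.   ]
 [ 0.244 -0.97   0.001]
 [ 0.    -0.001 -1.   ]] [ 0.15261748 -0.60562084  0.24668118] 0.15
wristcam [ 0.22952322 -0.58681007  0.38319692] [[-0.28016914 -0.05892092 -0.95818185]] 310.02783411688694
```

{"fn": "step_arm", "kwargs": {
  "moves": [0.37, 0.46, 0.1, 0, 0.37, 0.46, 0.1, 0, 0.37, 0.46, 0.1, 0, 0.37, 0.46, 0.1, 0, 0.37, 0.46, 0.1, 0, 0.37, 0.46, 0.1, 0, 0.37, 0.46, 0.1, 0, 0.37, 0.46, 0.1, 0, 0.37, 0.46, 0.1, 0, 0.37, 0.46, 0.1, 0],
  "grip": 0
}}

```text
t: 1.4
tcp_pos: [0.524, -0.1434, 0.3479]
tcp_rot: [[0.969, 0.247, 0.001], [0.247, -0.969, 0.0], [0.001, -0.0, -1.0]]
force: [-0.7, -0.7, 0.1]
width: 0.998
grip_force: 0.0
```

{"fn": "step_arm", "kwargs": {
  "moves": [0.0, 0.0, 0, 0, 0, 0, 0, 0]
}}

```text
t: 1.65
tcp_pos: [0.5222, -0.1463, 0.347]
tcp_rot: [[0.97, 0.245, -0.001], [0.245, -0.97, -0.0], [-0.001, -0.0, -1.0]]
force: [0.6, 0.3, 0.2]
width: 1.003
grip_force: 0.0
```

```bash
python3 - <<'E'
from h import *
w=camera_params("wrist");a=grab_frame("wrist");np.save('w1.npy',a)
import pickle;pickle.dump(w,open('w1.pkl','wb'))
p=np.array([.5098,-.1432]);t=np.radians(-11.4)
R=np.array([[np.cos(t),-np.sin(t)],[np.sin(t),np.cos(t)]])
b=a.copy()
for c,l in(((.055,-.03),(.05,.1)),((.03,.055),(.1,.05))):
    P=[[*(p+R@(np.array(c)+np.array([sx*l[0]/2,sy*l[1]/2]))),.024] for sx,sy in((1,1),(1,-1),(-1,-1),(-1,1))]
    cv2.polylines(b,[proj(w,P).astype(np.int32)],True,(0,255,255),1)
save(b,'w1.png');o=monitor.get_obs();print(o["tcp_pos"],o["t"])
E
```

```text
[ 0.52203669 -0.14669307  0.34696473] 1.7
```

View pics/w1.png

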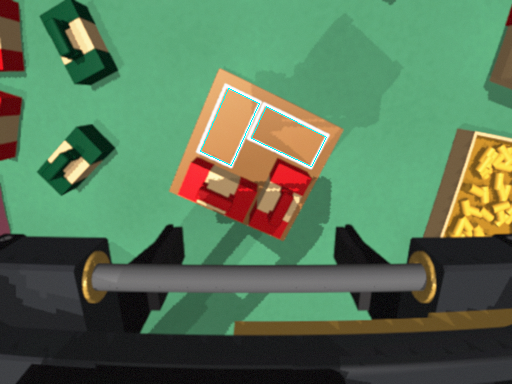

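The wrist picture shows my predicted outlines (cyan) inside the white ones, left at (228,125) and right at (288,135). Next I view the two red cartons from above.

{"fn": "step_arm", "kwargs": {
  "moves": [0.02, 0.415, -0.02, 0, 0.02, 0.415, -0.02, 0, 0.02, 0.415, -0.02, 0, 0.02, 0.415, -0.02, 0, 0.02, 0.415, -0.02, 0, 0.02, 0.415, -0.02, 0, 0.02, 0.415, -0.02, 0, 0.02, 0.415, -0.02, 0, 0.02, 0.415, -0.02, 0, 0.02, 0.415, -0.02, 0]
}}

```text
t: 2.95
tcp_pos: [0.5431, 0.2671, 0.3277]
tcp_rot: [[0.97, 0.242, 0.0], [0.242, -0.97, -0.0], [0.0, 0.0, -1.0]]
force: [-0.5, -0.3, 0.9]
width: 1.001
grip_force: 0.0
```

```bash
python3 - <<'E'
from h import *
import pickle, m
w1=pickle.load(open('w1.pkl','rb'));a=np.load('w1.npy')
hsv=cv2.cvtColor(a,cv2.COLOR_RGB2HSV).astype(int)
wh=((hsv[...,1]<60)&(hsv[...,2]>170)).astype(np.uint8);wh[:, :180]=0;wh[190:]=0;wh[:,345:]=0
cs,hi=cv2.findContours(wh,cv2.RETR_CCOMP,cv2.CHAIN_APPROX_NONE)
for c,h in zip(cs,hi[0]):
    if h[3]>=0 and cv2.contourArea(c)>300:
        b=onz(w1,cv2.boxPoints(cv2.minAreaRect(c)),.024);e=b[1]-b[0];f=b[2]-b[1];L=max(e,f,key=np.linalg.norm)
        print('hole',b.mean(0).round(4),np.linalg.norm(e).round(4),np.linalg.norm(f).round(4),np.degrees(np.arctan2(L[1],L[0])).round(1))
w=camera_params("wrist");a=grab_frame("wrist");b=a.copy()
hsv=cv2.cvtColor(a,cv2.COLOR_RGB2HSV).astype(int);H,S,V=hsv[...,0],hsv[...,1],hsv[...,2]
m.cp=w;m.fg=(((H<30)|(H>165))&(S>50)&(V>60)).astype(np.uint8)
for n,c,d in(("A",(.6033,.269),12.),("B",(.4701,.2633),-4.3)):
    px=proj(w,[*c,.04])[0].astype(int);mk=m.comp(px[0],px[1],48)
    q=m.fit(mk,m.carton,[*c,np.radians(d)])
    print(n,np.round(q[0][:2],4),np.degrees(q[0][2]).round(1),q[1],q[2])
    for P in m.carton(q[0]):cv2.polylines(b,[cv2.convexHull(proj(w,P).astype(np.int32))],True,(0,255,255),1)
save(b,'w2.png');o=monitor.get_obs();print(o["tcp_pos"],o["t"])
E
```

```text
hole [ 0.5592 -0.1807] 0.0508 0.1001 -100.5
hole [ 0.5512 -0.0919] 0.1012 0.051 -12.4
A [0.6037 0.2735] 11.9 537.4196078431372 2691.0
B [0.4702 0.2678] -4.7 88.92549019607844 2634.0
[0.5431076  0.26722029 0.32780324] 3.0
```

View pics/w2.png

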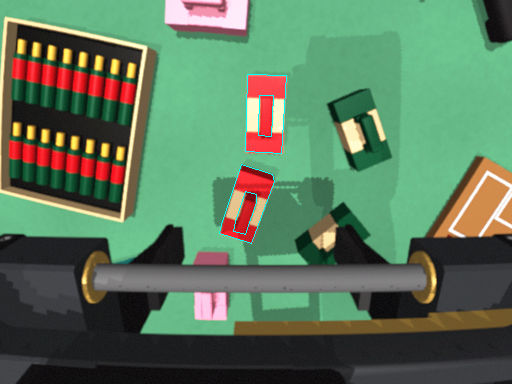

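Both fits lie on the red cartons: A at (267,113), B at (247,204). Grasping A.

{"fn": "step_arm", "kwargs": {
  "moves": [0.061, 0.006, -0.05, -2.2, 0.061, 0.006, -0.1, -2.2, 0.061, 0.006, -0.15, -2.2, 0.061, 0.006, -0.18, -2.2, 0.061, 0.006, -0.2, -2.2, 0.061, 0.006, -0.22, -2.2, 0.061, 0.006, -0.24, -2.2, 0.061, 0.006, -0.25, -2.2, 0.061, 0.006, -0.25, -2.2, 0.061, 0.006, -0.25, -2.2]
}}

```text
t: 4.25
tcp_pos: [0.6043, 0.2752, 0.0785]
tcp_rot: [[0.978, 0.207, 0.002], [0.207, -0.978, 0.0], [0.002, -0.0, -1.0]]
force: [-0.4, 0.2, 0.7]
width: 0.999
grip_force: 0.0
```

{"fn": "step_arm", "kwargs": {
  "moves": [0, 0, 0, 0, 0, 0, 0, 0, 0, 0, 0, 0, 0, 0, 0, 0, 0, 0, 0, 0, 0, 0, 0, 0],
  "grip": 1,
  "squeeze": 20
}}

```text
t: 5.0
tcp_pos: [0.6036, 0.2749, 0.0775]
tcp_rot: [[0.978, 0.207, -0.0], [0.207, -0.978, -0.0], [-0.0, -0.0, -1.0]]
force: [-0.4, 1.2, 0.0]
width: 0.4
grip_force: 0.0
```

{"fn": "step_arm", "kwargs": {
  "moves": [0, 0, 0, 0, 0, 0, 0, 0, 0, 0, 0, 0, 0, 0, 0, 0, 0, 0, 0, 0, 0, 0, 0, 0]
}}

```text
t: 5.75
tcp_pos: [0.6036, 0.2749, 0.0775]
tcp_rot: [[0.978, 0.207, -0.0], [0.207, -0.978, -0.0], [-0.0, 0.0, -1.0]]
force: [0.1, -1.0, -0.6]
width: 0.181
grip_force: 19.9
```

{"fn": "step_arm", "kwargs": {
  "moves": [0, 0, 0.01, 0, 0, 0, 0.03, 0, 0, 0, 0.06, 0, 0, 0, 0.1, 0, 0, 0, 0.12, 0, 0, 0, 0.12, 0]
}}

```text
t: 6.5
tcp_pos: [0.605, 0.2754, 0.2005]
tcp_rot: [[0.978, 0.207, 0.005], [0.207, -0.978, 0.002], [0.005, -0.001, -1.0]]
force: [0.1, 0.7, -2.8]
width: 0.183
grip_force: 19.9
```

{"fn": "step_arm", "kwargs": {
  "moves": [0, -0.03, 0.03, 0, -0.01, -0.08, 0.03, -5, -0.02, -0.13, 0.03, -10, -0.03, -0.19, 0.03, -15, -0.04, -0.25, 0.03, -20, -0.053, -0.3, 0.03, -23.3, -0.053, -0.34, 0.03, -23.3, -0.053, -0.3675, 0.03, -23.3, -0.053, -0.3675, 0.03, -23.3, -0.053, -0.3675, 0.03, -23.3]
}}

```text
t: 7.75
tcp_pos: [0.55, -0.0919, 0.2261]
tcp_rot: [[0.98, -0.197, -0.002], [-0.197, -0.98, 0.001], [-0.003, -0.001, -1.0]]
force: [0.8, 1.3, -1.4]
width: 0.184
grip_force: 20.0
```

```bash
python3 - <<'E'
from h import *
w=camera_params("wrist");a=grab_frame("wrist");save(a,'w3.png');o=monitor.get_obs();print(o["tcp_pos"],o["tcp_rot"],o["t"],o["grip_force"])
E
```

```text
[ 0.55019199 -0.09158667  0.22644346] [[ 9.80527648e-01 -1.96373518e-01 -1.72435225e-03]
 [-1.96371968e-01 -9.80528935e-01  1.02833453e-03]
 [-1.89271494e-03 -6.69695990e-04 -9.99997985e-01]] 7.8 19.993226691149175
```

View pics/w3.png

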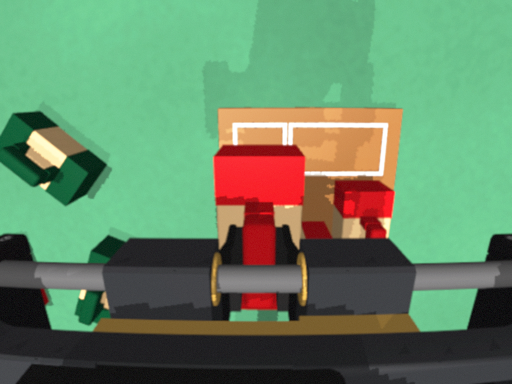

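Carton A hangs level in the grip with its front end at (260,175), square to the pallet and above the left outline. Lowering it.

{"fn": "step_arm", "kwargs": {
  "moves": [0.001, -0.001, -0.03, 0, 0.001, -0.001, -0.06, 0, 0.001, -0.001, -0.085, 0, 0.001, -0.001, -0.1, 0, 0.001, -0.001, -0.11, 0, 0.001, -0.001, -0.115, 0, 0.001, -0.001, -0.119, 0, 0.001, -0.001, -0.122, 0, 0.001, -0.001, -0.122, 0, 0.001, -0.001, -0.122, 0]
}}

```text
t: 9.05
tcp_pos: [0.5519, -0.0937, 0.1059]
tcp_rot: [[0.98, -0.197, 0.001], [-0.197, -0.98, -0.0], [0.001, 0.0, -1.0]]
force: [0.4, -0.3, -2.4]
width: 0.18
grip_force: 20.0
```

{"fn": "step_arm", "kwargs": {
  "moves": [0, 0, -0.001, 0, 0, 0, -0.002, 0, 0, 0, -0.002, 0]
}}

```text
t: 9.43
tcp_pos: [0.5516, -0.0935, 0.1034]
tcp_rot: [[0.98, -0.197, -0.0], [-0.197, -0.98, 0.0], [-0.0, -0.0, -1.0]]
force: [-0.1, 0.6, -2.4]
width: 0.183
grip_force: 20.0
```

{"fn": "step_arm", "kwargs": {
  "moves": [0, 0, -0.001, 0, 0, 0, -0.002, 0, 0, 0, -0.002, 0]
}}

```text
t: 9.8
tcp_pos: [0.5517, -0.0936, 0.1015]
tcp_rot: [[0.98, -0.197, -0.0], [-0.197, -0.98, 0.0], [-0.0, -0.0, -1.0]]
force: [-0.5, -0.1, -2.6]
width: 0.184
grip_force: 20.0
```

{"fn": "step_arm", "kwargs": {
  "moves": [0, 0, -0.0008, 0, 0, 0, -0.0015, 0, 0, 0, -0.0015, 0]
}}

```text
t: 10.18
tcp_pos: [0.5519, -0.0938, 0.1012]
tcp_rot: [[0.98, -0.197, 0.0], [-0.197, -0.98, -0.0], [0.0, 0.0, -1.0]]
force: [-3.4, 0.0, 6.3]
width: 0.186
grip_force: 20.0
```

{"fn": "step_arm", "kwargs": {
  "moves": [0, 0, 0, 0, 0, 0, 0, 0, 0, 0, 0, 0, 0, 0, 0, 0, 0, 0, 0, 0, 0, 0, 0, 0],
  "grip": 0.4
}}

```text
t: 10.92
tcp_pos: [0.5517, -0.0936, 0.1]
tcp_rot: [[0.98, -0.197, 0.0], [-0.197, -0.98, 0.0], [0.0, -0.0, -1.0]]
force: [0.1, -0.2, 0.4]
width: 0.59
grip_force: 0.0
```

{"fn": "step_arm", "kwargs": {
  "moves": [0, 0, 0.01, 0, 0, 0, 0.03, 0, 0, 0, 0.07, 0, 0, 0, 0.12, 0, 0, 0, 0.16, 0, -0.02, 0.1, 0.2, 3, -0.05, 0.2, 0.2, 6, -0.08, 0.28, 0.2, 6.7, -0.081, 0.33, 0.2, 6.7, -0.081, 0.361, 0.18, 6.7]
}}

```text
t: 12.18
tcp_pos: [0.481, 0.2069, 0.2904]
tcp_rot: [[0.997, -0.081, 0.004], [-0.081, -0.997, 0.001], [0.004, -0.001, -1.0]]
force: [0.9, -0.1, 0.2]
width: 0.602
grip_force: 0.0
```

{"fn": "step_arm", "kwargs": {
  "moves": [0, 0, 0, 0, 0, 0, 0, 0],
  "grip": 0
}}

```text
t: 12.42
tcp_pos: [0.4812, 0.2048, 0.2887]
tcp_rot: [[0.997, -0.08, 0.001], [-0.08, -0.997, -0.001], [0.001, 0.0, -1.0]]
force: [0.4, -1.0, -0.0]
width: 0.743
grip_force: 0.0
```

```bash
python3 - <<'E'
from h import *
a=grab_frame("top");o=monitor.get_obs();save(cv2.resize(a[145:250,175:375],None,fx=4,fy=4,interpolation=cv2.INTER_CUBIC),'t3.png');print(o["tcp_pos"],o["tcp_rot"],o["t"],o["width"])
E
```

```text
[0.48149956 0.20406927 0.28869664] [[ 9.96648626e-01 -8.17990260e-02  6.60212862e-04]
 [-8.17987344e-02 -9.96648764e-01 -4.57314983e-04]
 [ 6.95408253e-04  4.01777773e-04 -9.99999677e-01]] 12.475 0.79134606108656
```

View pics/t3.png

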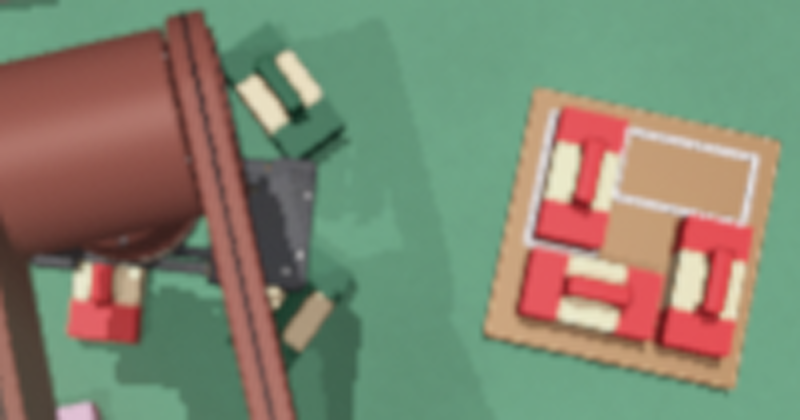

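A stands in the left outline at (580,178), square to its neighbours. On to B.

{"fn": "step_arm", "kwargs": {
  "moves": [-0.011, 0.04, 0, 0, -0.011, 0.064, -0.03, 0, -0.011, 0.064, -0.08, 0, -0.011, 0.064, -0.12, 0, -0.011, 0.064, -0.15, 0, -0.011, 0.064, -0.175, 0, -0.011, 0.064, -0.195, 0, -0.011, 0.064, -0.205, 0, -0.011, 0.064, -0.211, 0, -0.011, 0.064, -0.211, 0]
}}

```text
t: 13.72
tcp_pos: [0.4706, 0.2685, 0.0775]
tcp_rot: [[0.997, -0.082, 0.0], [-0.082, -0.997, 0.0], [0.0, -0.0, -1.0]]
force: [0.3, 1.2, -0.4]
width: 1.002
grip_force: 0.0
```

{"fn": "step_arm", "kwargs": {
  "moves": [0, 0, 0, 0, 0, 0, 0, 0, 0, 0, 0, 0, 0, 0, 0, 0, 0, 0, 0, 0, 0, 0, 0, 0, 0, 0, 0, 0, 0, 0, 0, 0, 0, 0, 0, 0],
  "grip": 1,
  "squeeze": 20
}}

```text
t: 14.85
tcp_pos: [0.4701, 0.2688, 0.0771]
tcp_rot: [[0.997, -0.081, -0.0], [-0.081, -0.997, -0.0], [-0.0, 0.0, -1.0]]
force: [0.9, -0.4, -0.1]
width: 0.183
grip_force: 19.9
```

{"fn": "step_arm", "kwargs": {
  "moves": [0, 0, 0.01, 0, 0, 0, 0.04, 0, 0, 0, 0.08, 0, 0, 0, 0.12, 0, 0, 0, 0.15, 0, 0.01, -0.03, 0.16, 8, 0.02, -0.07, 0.16, 17, 0.03, -0.12, 0.16, 26, 0.05, -0.17, 0.16, 35, 0.05, -0.17, 0.16, 35]
}}

```text
t: 16.1
tcp_pos: [0.5211, 0.0957, 0.2377]
tcp_rot: [[0.865, 0.502, 0.001], [0.502, -0.865, -0.001], [0.0, 0.001, -1.0]]
force: [0.0, 0.7, -2.2]
width: 0.182
grip_force: 19.9
```

{"fn": "step_arm", "kwargs": {
  "moves": [0.01, -0.05, 0, 9, 0.02, -0.1, 0, 18, 0.03, -0.15, 0, 27, 0.039, -0.2, 0, 36, 0.039, -0.24, 0, 44, 0.039, -0.27, 0, 48.3, 0.039, -0.281, 0, 48.3, 0.039, -0.281, 0, 48.3, 0.039, -0.281, 0, 48.3, 0.039, -0.281, 0, 48.3]
}}

```text
t: 17.35
tcp_pos: [0.5593, -0.1808, 0.2373]
tcp_rot: [[0.196, 0.981, 0.0], [0.981, -0.196, 0.0], [0.0, -0.0, -1.0]]
force: [-1.0, -0.2, -1.8]
width: 0.183
grip_force: 20.0
```

```bash
python3 - <<'E'
from h import *
a=grab_frame("wrist");save(a,'w4.png');o=monitor.get_obs();R=np.array(o["tcp_rot"]);print(o["tcp_pos"],np.degrees(np.arctan2(R[1,0],R[0,0])),o["t"],o["grip_force"])
E
```

```text
[ 0.55927647 -0.18101057  0.23731838] 78.6962818276466 17.4 19.971483678091317
```

View pics/w4.png

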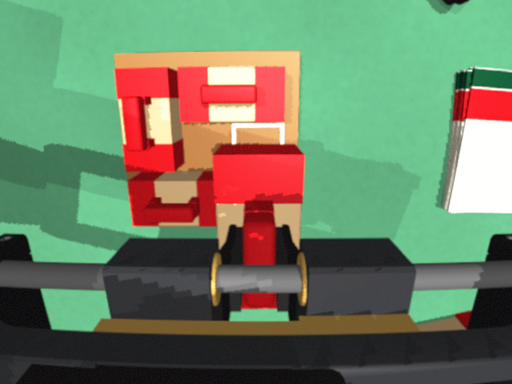

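B hangs above the second outline, whose visible end is at (258,133), and A stands square at (232,95). Lowering B.

{"fn": "step_arm", "kwargs": {
  "moves": [0, -0.001, -0.03, 0, 0, -0.001, -0.065, 0, 0, -0.001, -0.09, 0, 0, -0.001, -0.107, 0, 0, -0.001, -0.119, 0, 0, -0.001, -0.126, 0, 0, -0.001, -0.13, 0, 0, -0.001, -0.132, 0, 0, -0.001, -0.133, 0, 0, -0.001, -0.133, 0]
}}

```text
t: 18.65
tcp_pos: [0.5593, -0.1832, 0.1045]
tcp_rot: [[0.197, 0.98, 0.0], [0.98, -0.197, -0.0], [-0.0, 0.0, -1.0]]
force: [0.3, -0.4, -1.3]
width: 0.184
grip_force: 20.0
```

{"fn": "step_arm", "kwargs": {
  "moves": [0, 0, -0.001, 0, 0, 0, -0.002, 0, 0, 0, -0.002, 0]
}}

```text
t: 19.02
tcp_pos: [0.5591, -0.183, 0.1021]
tcp_rot: [[0.197, 0.98, -0.0], [0.98, -0.197, 0.0], [0.0, -0.0, -1.0]]
force: [-0.4, -0.0, -2.5]
width: 0.18
grip_force: 20.0
```

{"fn": "step_arm", "kwargs": {
  "moves": [0, 0, -0.001, 0, 0, 0, -0.0015, 0, 0, 0, -0.0015, 0]
}}

```text
t: 19.4
tcp_pos: [0.5593, -0.1833, 0.1015]
tcp_rot: [[0.197, 0.98, 0.0], [0.98, -0.197, -0.0], [-0.0, 0.0, -1.0]]
force: [-2.4, -0.7, 5.8]
width: 0.184
grip_force: 20.0
```

{"fn": "step_arm", "kwargs": {
  "moves": [0, 0, 0, 0, 0, 0, 0, 0, 0, 0, 0, 0, 0, 0, 0, 0, 0, 0, 0, 0, 0, 0, 0, 0],
  "grip": 0.4
}}

```text
t: 20.15
tcp_pos: [0.5591, -0.1831, 0.1007]
tcp_rot: [[0.197, 0.98, -0.0], [0.98, -0.197, 0.0], [0.0, -0.0, -1.0]]
force: [-0.2, 0.5, -0.2]
width: 0.593
grip_force: 0.0
```

{"fn": "step_arm", "kwargs": {
  "moves": [0, 0, 0.01, 0, 0, 0, 0.03, 0, 0, 0, 0.07, 0, 0, 0, 0.12, 0, 0, 0, 0.16, 0, -0.02, 0.1, 0.2, 0, -0.05, 0.2, 0.2, 0, -0.08, 0.28, 0.2, 0, -0.08, 0.33, 0.2, 0, -0.08, 0.33, 0.2, 0]
}}

```text
t: 21.4
tcp_pos: [0.4855, 0.1172, 0.3018]
tcp_rot: [[0.197, 0.98, 0.003], [0.98, -0.197, 0.0], [0.001, 0.003, -1.0]]
force: [0.4, -0.1, 0.5]
width: 0.6
grip_force: 0.0
```

{"fn": "step_arm", "kwargs": {
  "moves": [0, 0.05, 0, 0, 0, 0.05, 0, 0, 0, 0.05, 0, 0]
}}

```text
t: 21.78
tcp_pos: [0.4861, 0.1651, 0.3005]
tcp_rot: [[0.196, 0.981, 0.001], [0.981, -0.196, -0.0], [-0.0, 0.001, -1.0]]
force: [0.8, 0.2, 0.3]
width: 0.602
grip_force: 0.0
```

```bash
python3 - <<'E'
from h import *
a=grab_frame("top");o=monitor.get_obs();b=cv2.resize(a[145:250,280:380],None,fx=5,fy=5,interpolation=cv2.INTER_CUBIC)
import m
cp=camera_params("top");m.cp=cp
for c,d in(((.559,-.1815),78.6),((.551,-.0925),-11.4)):
    for P in m.carton([*c,np.radians(d)],.024):cv2.polylines(b,[cv2.convexHull(((proj(cp,P)-[280,145]+.5)*5).astype(np.int32))],True,(0,255,255),1)
save(b,'t4.png');print(o["tcp_pos"],o["t"],o["force"])
E
```

```text
[0.48621448 0.16453441 0.3002406 ] 21.825 [ 0.4819658  -0.51888154 -0.66419032]
```

View pics/t4.png

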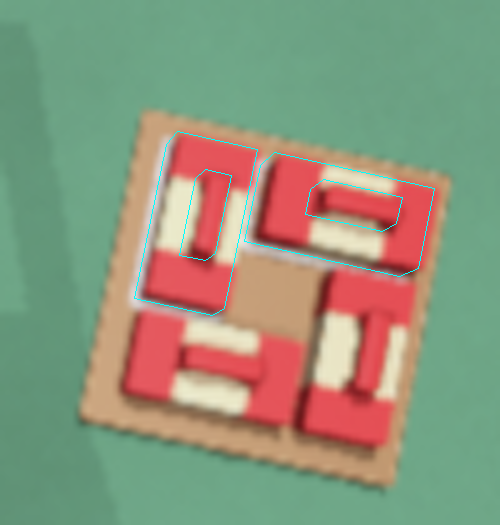

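Both cartons stand upright in their outlines, at (200,222) and (345,212), within a few millimetres of the predicted boxes. Handing in.

```bash
python3 -c "
from rig import env
print(env.hand_in())"
```

```text
the job is handed in; nothing more can be done
None
```

Both red cartons were set down gently, stand upright in the two white outlines and are released; the job was handed in at about 22 s, but no verdict was returned.

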